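# Make up two sampling kits on the lab bench

### The arm

A 7-joint arm with a two-finger parallel gripper is mounted at the origin on the work surface. World frame = base frame: x ahead of the robot, y to its left, z up, the work surface at z = 0. Lengths are in m, angles in rad, forces in N, time in s.
With the tool pointing down it reaches from about 0.425 to 1.025 m from the base axis. Payload 9.4 kg.
Tool frame: the origin (TCP) lies at the very end of the fingers, on their centre line; the grasp point (between the pads) lies 19 mm behind it (robot.grip_depth is the distance from the TCP to the grasp point, in m); x points along the fingers, z is the direction in which the jaws open and shut, and the axes are right-handed (so a half turn about x gives the same grasp; the last joint's range is limited). The gripper opens to 93 mm and grips with 3 to 60 N. Pads are 15 mm wide; open, the fingers measure 128 mm over their backs; the gripper's body (75 mm by 188 mm) begins 65 mm behind the grasp point.
Start: joints at [-1.2, 0.599, -0.003, 1.599, 0.002, 0.943, -0.08], TCP at [0.314, 0.654, 0.219] pointing down, gripper open.
Joint ranges: [-2.57, 2.57], [-0.35, 1.97], [-1.29, 1.29], [0.11, 2.56], [-1.05, 4.19], [0.11, 1.86], [-2.63, 2.63]. Speed limits (rad/s): [2.22, 2.22, 3.01, 3.01, 3.14, 3.14, 3.14].

### API

Orientations are given as a unit quaternion [x, y, z, w].
In Python, from station import robot gives the robot as it stands. The module is installed in compiled form; this text tells all that it offers.
- The arm moves only by the tool step_arm, never from a script. Its argument "targets" is a list of rows, each a list of 7 numbers: the turn, a rotation vector about the tool's x, y, z in rad, then the shift along the tool's x, y, z in mm, then the finger opening in mm, from 0 to 93. A call has 1 to 10 rows; each row shifts and turns the commanded pose from where the row before left it, along the tool's axes as they then stand; what a row does not reach is not made up. A row lasts 1/8 s, in which the tool goes at most 62.5 mm and 10.7 degrees, less where a joint would pass 70% of its speed; a pose out of reach is approached as far as the arm can. A call with a gripper value outside its range is refused whole. The fingers move at their own pace and stop on an object; "squeeze" is the grip in N (left out, the last holds). Time passes only in rows, so rows that do not move let the fingers close. It gives the time, the measured TCP pose, the force and the opening at its end, in the units of the state.
- robot.sense(): the state, without advancing time (a new reading comes with each control period).
- robot.capture(name): name is "side" or "top" or "wrist"; returns the picture (420x560x3 uint8, red, green, blue); there is no depth.
- robot.calibration(name): a dict with "fov_y" (degrees; the focal length in pixels is half the picture's height over the tangent of half this angle, whatever the lens; pixels are square), "cx", "cy" (the principal point, pixels), "world_from_camera" (4x4, takes a point from camera to world coordinates); the wrist camera has in their place "hand_eye" (4x4, takes a point from camera to tool coordinates, whose origin is the TCP and whose axes are the tool frame's). Camera axes: x right, y up, looking along -z (the intrinsics and any distortion apply to the point x, -y, -z); pixel columns grow to the right and rows downward; lengths in m; the calibration is good to about 2 mm. A picture is of the moment at which its call begins: read the wrist's pose just before it. calibration takes no time and is no camera call.
- robot.hand_in(): hands the job in, once; it reports no verdict.
The state is a dict: "time_s": time; "qpos": joint angles; "qd": joint speeds; "tau": joint torques, N m; "tool_pos": TCP position; "tool_rot": TCP orientation; "contact_force": force on the tool from outside, world axes, zero at the start; "moment": the same for the moment, N m; "opening": finger opening in m.
Only numpy, scipy, OpenCV 4.12 (cv2) and the standard library are available. Lean on these libraries where they do the work, as an engineer would, in place of code of your own. Each camera call takes 0.05 s, during which the arm holds its last target.

### The job

Make up the two sampling kits in the blue carriers. Oblong carrier: the amber bottle in the large pocket and one vial in the small pocket; square carrier: the white jar in the large pocket with the dish lying flat and centred on top of the jar's lid, and the other vial in the small pocket. Stand everything fully down in its pocket, never tip any of the stock over, and leave the tube rack, the beaker and the tip box where they are.

Things in the scene. Friction and masses are not known exactly. Their poses are not given: they have to be found in the camera images.
- oblong_carrier: blue plastic carrier block fixed to the bench, 180 x 90 x 30 mm (own x, y, z), with two square pockets open upward, each with a floor 6 mm above the bench. Origin at the centre of its underside, z up, x along its length. Large pocket 64 mm square, centred at x = -45 mm, y = 0; small pocket 46 mm square, centred at x = +50 mm, y = 0 in its own frame.
- square_carrier: blue plastic carrier block fixed to the bench, 150 x 150 x 30 mm, with two square pockets open upward in opposite corners, each with a floor 6 mm above the bench. Origin at the centre of its underside, z up. Large pocket 74 mm square, centred at x = -27 mm, y = -27 mm; small pocket 46 mm square, centred at x = +42 mm, y = +42 mm in its own frame.
- bottle: upright amber glass bottle with a black screw cap and a paper label, 115 mm tall. Body 48 mm across up to 75 mm height, then a shoulder narrowing to the neck; cap 32 mm across from 93 to 115 mm height. About 130 to 250 g. Origin at the centre of its underside, z up along its axis.
- jar: squat white plastic screw-top jar, 60 mm tall. Body 56 mm across, flat white lid 60 mm across from 44 to 60 mm height. The heaviest of the stock, about 210 to 400 g. Origin at the centre of its underside, z up along its axis.
- dish: closed flat round culture dish of clear plastic, its filling showing tan from above, lying flat, 57 mm across and 15 mm high, about 30 g. Origin at the centre of its underside, z up along its axis.
- vial_a: small upright empty glass vial with a black screw cap and a white paper label; one of two identical vials, either may go in either kit. Glass 28 mm across, cap 31 mm across, 80 mm tall overall, the cap being the top 20 mm; about 50 g. Origin at the centre of its underside, z up along its axis.
- vial_b: small upright empty glass vial with a black screw cap and a white paper label; the other of the two identical vials. Glass 28 mm across, cap 31 mm across, 80 mm tall overall, the cap being the top 20 mm; about 50 g. Origin at the centre of its underside, z up along its axis.
- tube_rack: bystander: wire rack of black-capped test tubes standing on the bench, 90 x 146 mm (x, y), 134 mm tall. Origin at the centre of its underside, z up.
- beaker: bystander: empty open glass beaker, 72 mm across the rim, 90 mm tall. Origin at the centre of its underside, z up.
- tip_box: bystander: closed grey and white plastic box, 82 x 122 x 58 mm (x, y, z). Origin at the centre of its underside, z up.
Things that resemble listed ones, but are neither listed nor needed, are in the scene too. Leave any pink, turquoise or yellow look-alike of the vial_b alone.

How it is judged:
At the end, for the whole second after the job is handed in: Bottle and a vial in the oblong carrier's large and small pockets, jar and the other vial in the square carrier's: within 12 mm of the pocket centre along each side, underside below 11 mm (floor is at 6). Dish on the jar lid within 15 mm of centre. All upright within 0.12 rad and at rest (x of bottle in the frame of oblong_carrier between -0.057 and -0.033 m and y of bottle in the frame of oblong_carrier between -0.012 and 0.012 m and z of bottle in the frame of oblong_carrier below 0.011 m and x of jar in the frame of square_carrier between -0.039 and -0.015 m and y of jar in the frame of square_carrier between -0.039 and -0.015 m and z of jar in the frame of square_carrier below 0.011 m and horizontal distance between dish and jar below 0.015 m and z of dish in the frame of jar between 0.055 and 0.065 m and ((x of vial_a in the frame of oblong_carrier between 0.038 and 0.062 m and y of vial_a in the frame of oblong_carrier between -0.012 and 0.012 m and z of vial_a in the frame of oblong_carrier below 0.011 m and x of vial_b in the frame of square_carrier between 0.03 and 0.054 m and y of vial_b in the frame of square_carrier between 0.03 and 0.054 m and z of vial_b in the frame of square_carrier below 0.011 m) or (x of vial_b in the frame of oblong_carrier between 0.038 and 0.062 m and y of vial_b in the frame of oblong_carrier between -0.012 and 0.012 m and z of vial_b in the frame of oblong_carrier below 0.011 m and x of vial_a in the frame of square_carrier between 0.03 and 0.054 m and y of vial_a in the frame of square_carrier between 0.03 and 0.054 m and z of vial_a in the frame of square_carrier below 0.011 m)) and angle between each of bottle, jar, dish, vial_a, vial_b's own z axis and vertical below 0.12 rad and linear speed of each of bottle, jar, dish, vial_a, vial_b below 0.02 m/s); the robot touches nothing.
It fails at once if one of the five stock items is tipped over (angle between any of bottle, jar, dish, vial_a, vial_b's own z axis and vertical above 0.8 rad).
It fails at once if the tube rack, beaker or tip box is shoved more than 30 mm (distance of any of tube_rack, beaker, tip_box from where it was at the start of the episode above 0.03 m).
It fails at once if the tube rack, beaker or tip box is tipped over (angle between any of tube_rack, beaker, tip_box's own z axis and vertical above 0.5 rad).
It also fails if it takes over 118 s, if anything falls off the work surface, if the arm or the gripper's body presses on something with over 40 N, if the wrist force passes 120 N, or if a joint passes its speed limit or range.

## Working session

There is one attempt and no reset: what is moved stays moved. The work goes in short steps, Python scripts to look and compute and a tool call to move; the robot and the scene stay as the last step left them, time stands still between calls to the robot, and variables do not carry over. Pictures are saved under pics/ and viewed, and the job is handed in when it is done.

Besides the shell and the picture viewer there is one more tool, called in YAML: its name, and indented under it one key for each argument. step_arm: Moves the arm, as the interface text tells. Its arguments: {"type":"object","properties":{"targets":{"type":"array","items":{"type":"array","items":{"type":"number"}}},"squeeze":{"type":"number"}},"required":["targets"]}

```bash
mkdir -p pics
python3 - <<'E'
from station import robot
import cv2
s=robot.sense();print(s)
for n in("side","top","wrist"):
    c=robot.calibration(n);print(n,c)
    cv2.imwrite(f"pics/{n}0.png",robot.capture(n)[:,:,::-1])
print(robot.grip_depth)
E
```

```text
{'time_s': 0.0, 'qpos': array([-1.1996877 ,  0.60011917, -0.00251052,  1.60011632,  0.00180924,
        0.94287347, -0.07982451]), 'qd': array([-0.00065482, -0.00053452,  0.00288255, -0.00038187,  0.00140647,
        0.00165932, -0.00053442]), 'tau': array([-3.87855107e-04, -7.65063000e+01,  1.49704367e+00, -2.52365720e+01,
       -5.25152148e-02,  1.68382272e-02,  1.59468777e-04]), 'tool_pos': array([0.31375019, 0.6530696 , 0.21776958]), 'tool_rot': array([-0.37683644,  0.59895505,  0.37617058,  0.59811607]), 'contact_force': array([0.11958946, 0.18004115, 0.76650877]), 'moment': array([ 0.02365434, -0.02930576,  0.00156619]), 'opening': 0.09281518282966122}
side {'fov_y': 51.06644336501399, 'cx': 285.10659913599596, 'cy': 203.61775526870127, 'world_from_camera': array([[ 0.79890328,  0.36662706, -0.47679991,  0.16770073],
       [-0.60141249,  0.49685593, -0.62564942, -0.65906575],
       [ 0.00752086,  0.78658679,  0.61743393,  0.64273738],
       [ 0.        ,  0.        ,  0.        ,  1.        ]])}
top {'fov_y': 51.17842207183332, 'cx': 286.1582641601642, 'cy': 218.8073195374275, 'world_from_camera': array([[-0.02035724,  0.97807574, -0.20725208,  0.43142053],
       [-0.99978652, -0.01918206,  0.00767852, -0.01791967],
       [ 0.00353466,  0.20736415,  0.97825744,  0.96420709],
       [ 0.        ,  0.        ,  0.        ,  1.        ]])}
wrist {'fov_y': 62.886699249461905, 'cx': 278.8892591158535, 'cy': 202.43527595708656, 'hand_eye': array([[ 9.47174631e-04,  2.68746466e-01, -9.63210486e-01,
        -1.67008206e-01],
       [-8.47546362e-04,  9.63210788e-01,  2.68745716e-01,
         7.52357024e-02],
       [ 9.99999192e-01,  5.61816418e-04,  1.14010391e-03,
        -5.64689213e-04],
       [ 0.00000000e+00,  0.00000000e+00,  0.00000000e+00,
         1.00000000e+00]])}
0.0188
```

View pics/top0.png

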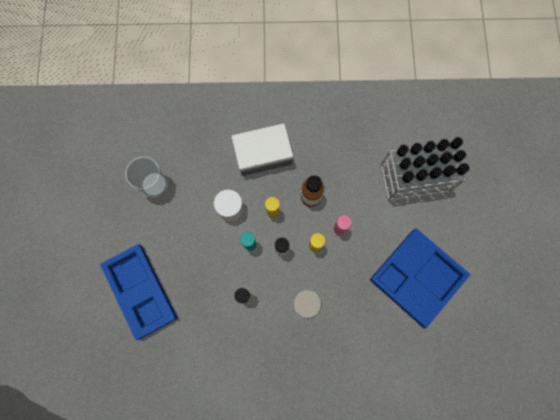

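View pics/side0.png

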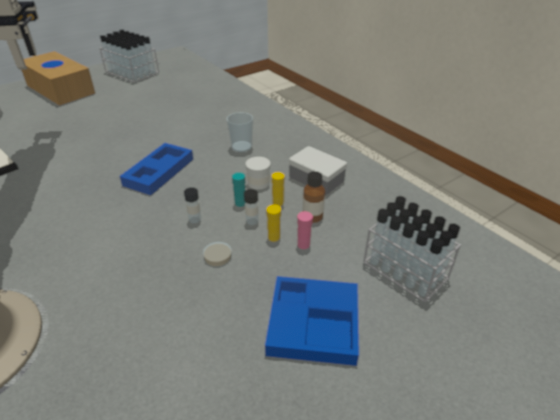

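View pics/wrist0.png

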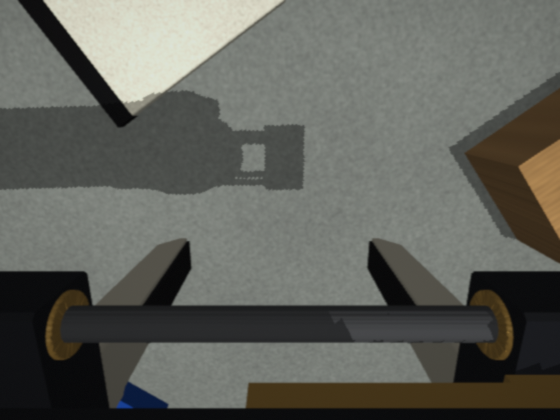

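```bash
cat > h.py <<'E'
import numpy as np, cv2
from station import robot
from scipy.spatial.transform import Rotation as R
def K(c): f=210/np.tan(np.radians(c['fov_y'])/2); return f,c['cx'],c['cy']
def ray(name,uv,T=None):
    c=robot.calibration(name); f,cx,cy=K(c)
    M=c['world_from_camera'] if T is None else T
    d=np.array([(uv[0]-cx)/f,-(uv[1]-cy)/f,-1.]); return M[:3,3],M[:3,:3]@d
def at(name,uv,z,T=None):
    o,d=ray(name,uv,T); return o+d*(z-o[2])/d[2]
def proj(name,P,T=None):
    c=robot.calibration(name); f,cx,cy=K(c)
    M=c['world_from_camera'] if T is None else T
    p=M[:3,:3].T@(np.asarray(P)-M[:3,3]); return cx+f*p[0]/-p[2], cy-f*p[1]/-p[2]
def wristT(s):
    T=np.eye(4);T[:3,:3]=R.from_quat(s['tool_rot']).as_matrix();T[:3,3]=s['tool_pos']
    return T@robot.calibration('wrist')['hand_eye']
E
python3 - <<'E'
import cv2
im=cv2.imread('pics/top0.png')
def crop(x,y,w,h,k,n): cv2.imwrite(n,cv2.resize(im[y:y+h,x:x+w],None,fx=k,fy=k,interpolation=cv2.INTER_CUBIC))
crop(200,160,170,170,4,'pics/c_mid.png') if False else crop(205,165,150,150,4,'pics/c_mid.png')
crop(90,230,100,120,5,'pics/c_obl.png')
crop(365,220,110,110,5,'pics/c_sq.png')
E
```

```text
(no output)
```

View pics/c_mid.png

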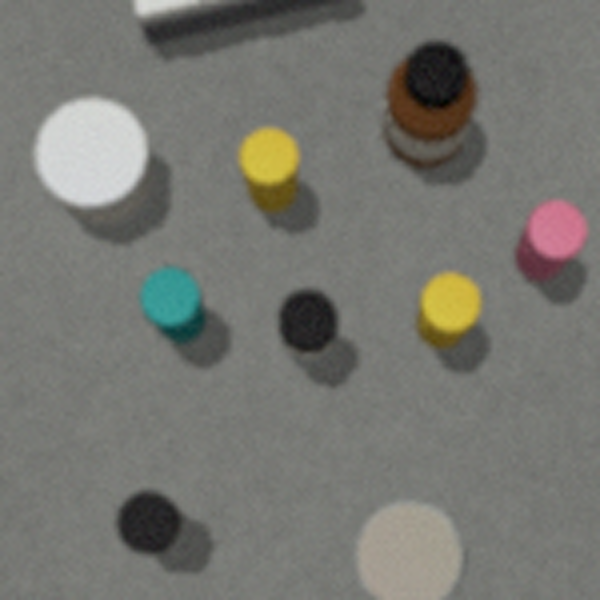

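View pics/c_obl.png

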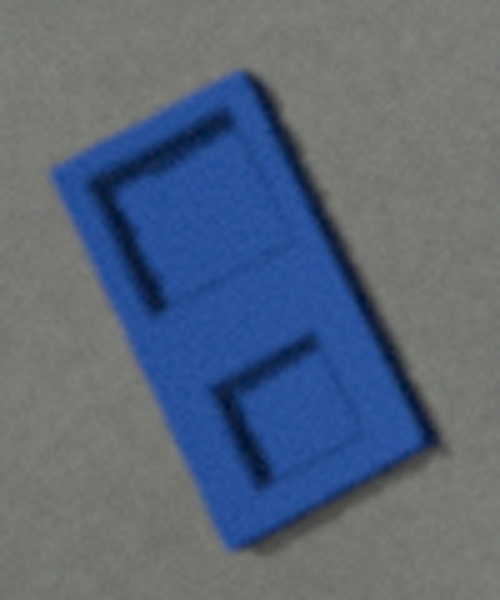

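View pics/c_sq.png

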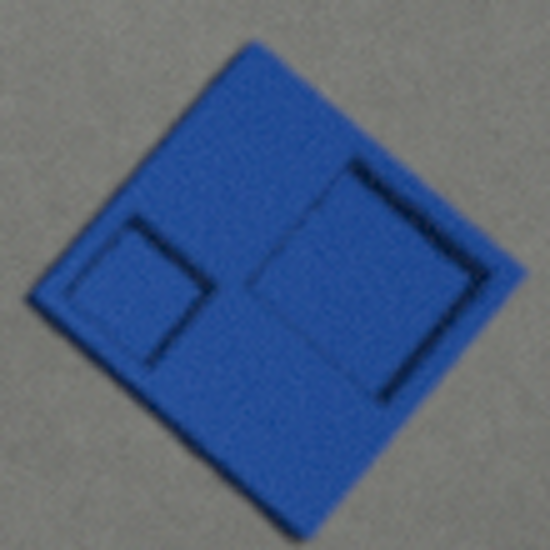

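```bash
cat > fit.py <<'E'
from h import *
from scipy.optimize import least_squares
def cr(p,k,x,y): return np.array([(p[0]+.5)/k-.5+x,(p[1]+.5)/k-.5+y])
mid=dict(jar=((92,152),.06),bottle=((437,74),.115),vA=((308,320),.08),vB=((149,521),.08),dish=((409,553),.015),
 ye1=((270,156),.08),ye2=((450,303),.08),pink=((556,231),.08),teal=((172,298),.08))
for n,(p,z) in mid.items():
    print(n,cr(p,4,205,165).round(1),at('top',cr(p,4,205,165),z)[:2].round(4))
def sq(cx,cy,h): return [(cx-h,cy-h),(cx-h,cy+h),(cx+h,cy+h),(cx+h,cy-h)]
obl=[cr(p,5,90,230) for p in[(52,172),(246,70),(418,440),(230,545),(90,182),(230,110),(292,242),(160,310),(212,388),(315,337),(360,435),(262,487)]]
# world outward: own x from large to small pocket (image down-right)
def order(h): return h
om=np.array([(-90,-45),(-90,45),(90,45),(90,-45)]+sq(-45,0,32)+sq(50,0,23))/1000
sp=[cr(p,5,365,220) for p in[(255,40),(525,272),(303,538),(28,297),(352,158),(492,274),(383,402),(248,284),(135,217),(213,288),(150,367),(68,290)]]
def fit(px,model,name):
    W=np.array([at('top',p,.03)[:2] for p in px])
    best=None
    for perm in ([0,1,2,3],[1,2,3,0],[2,3,0,1],[3,0,1,2],[3,2,1,0],[2,1,0,3],[1,0,3,2],[0,3,2,1]):
        idx=[b*4+i for b in range(3) for i in perm]
        m=model[idx]
        a,b=m-m.mean(0),W-W.mean(0)
        U,S,Vt=np.linalg.svd(a.T@b); Rm=Vt.T@np.diag([1,np.linalg.det(Vt.T@U.T)])@U.T
        t=W.mean(0)-Rm@m.mean(0); r=W-(m@Rm.T+t); e=np.sqrt((r**2).mean())
        if best is None or e<best[0]: best=(e,Rm,t,r)
    e,Rm,t,r=best
    print(name,'rms mm',e*1e3,'pos',t.round(4),'yaw',np.degrees(np.arctan2(Rm[1,0],Rm[0,0])).round(2)); print((r*1e3).round(1).tolist())
    return Rm,t
Rm,t=fit(obl,om,'obl'); print('L',Rm@[-.045,0]+t,'S',Rm@[.05,0]+t)
smm=np.array([(-75,-75),(-75,75),(75,75),(75,-75)]+sq(-27,-27,37)+sq(42,42,23))/1000
Rm,t=fit(sp,smm,'sq'); print('L',Rm@[-.027,-.027]+t,'S',Rm@[.042,.042]+t)
E
python3 fit.py
```

```text
jar [227.6 202.6] [0.6605 0.0985]
bottle [313.9 183.1] [ 0.6837 -0.0819]
vA [281.6 244.6] [ 0.5652 -0.0145]
vB [241.9 294.9] [0.466  0.0663]
dish [306.9 302.9] [ 0.4489 -0.0657]
ye1 [272.1 203.6] [0.6515 0.0036]
ye2 [317.1 240.4] [ 0.5725 -0.0871]
pink [343.6 222.4] [ 0.6089 -0.143 ]
teal [247.6 239.1] [0.5779 0.0546]
obl rms mm 1.3102787723973894 pos [0.4816 0.2916] yaw -152.43
[[-1.7, -0.3], [-1.1, -0.8], [1.7, 3.5], [2.7, -0.4], [-0.8, 0.8], [-0.7, -0.3], [-0.8, 0.3], [1.6, -2.3], [0.2, 0.6], [-0.9, -0.6], [-0.7, 0.3], [0.4, -0.8]]
L [0.52144074 0.31238526] S [0.43722734 0.26841819]
sq rms mm 1.0253543692189084 pos [ 0.4991 -0.3075] yaw 46.36
[[-0.8, -0.8], [0.2, 1.1], [1.1, 1.5], [-1.0, 0.9], [-0.3, 1.2], [0.1, -0.3], [1.2, -0.0], [0.4, -0.9], [-1.7, -0.9], [-0.7, 1.4], [0.1, -1.2], [1.3, -2.1]]
L [ 0.50000935 -0.34568785] S [ 0.49768679 -0.24813476]
```

Run:
```python
from h import *
im=cv2.imread('pics/side0.png')
x,y=170,135
cv2.imwrite('pics/s_mid.png',cv2.resize(im[y:y+140,x:x+180],None,fx=4,fy=4,interpolation=cv2.INTER_CUBIC))
# predicted
D=dict(jar=(.6605,.0985,.06),bottle=(.6837,-.0819,.115),vA=(.5652,-.0145,.08),vB=(.466,.0663,.08),dish=(.4489,-.0657,.015))
for n,P in D.items():
    p=np.array(proj('side',P)); print(n,p.round(1),((p-[x,y]+.5)*4-.5).round(0))
for n,P in dict(oL=(.5214,.3124,.03),oS=(.4372,.2684,.03),sL=(.5,-.3457,.03),sS=(.4977,-.2481,.03)).items(): print(n,np.round(proj('side',P),1))
s=robot.sense(); M=R.from_quat(s['tool_rot']).as_matrix(); print(M.round(3))
for n,uv,z in(('boxL',(240,172),0),('boxR',(292,160),0),('boxtopL',(238,165),.058),('boxtopR',(291,152),.058),('rack',(392,205),0),('rack2',(465,185),0),('rackc',(405,178),.134),('beaker',(143,172),.09)):print(n,at('top',uv,z).round(3))
```

```text
jar [257.8 163. ] [353. 114.]
bottle [313.9 175. ] [577. 161.]
vA [250.4 192.7] [323. 232.]
vB [190.9 191. ] [ 85. 225.]
dish [217.7 250.8] [192. 465.]
oL [168.5 154. ]
oS [144.7 172.2]
sL [328.5 326.3]
sS [291.7 290.6]
[[-0.    -0.901  0.433]
 [-0.001  0.433  0.901]
 [-1.    -0.    -0.001]]
boxL [0.748 0.078 0.   ]
boxR [ 0.774 -0.042  0.   ]
boxtopL [0.745 0.077 0.058]
boxtopR [ 0.772 -0.039  0.058]
rack [ 0.663 -0.266  0.   ]
rack2 [ 0.707 -0.436  0.   ]
rackc [ 0.685 -0.261  0.134]
beaker [0.722 0.271 0.09 ]
```

View pics/s_mid.png

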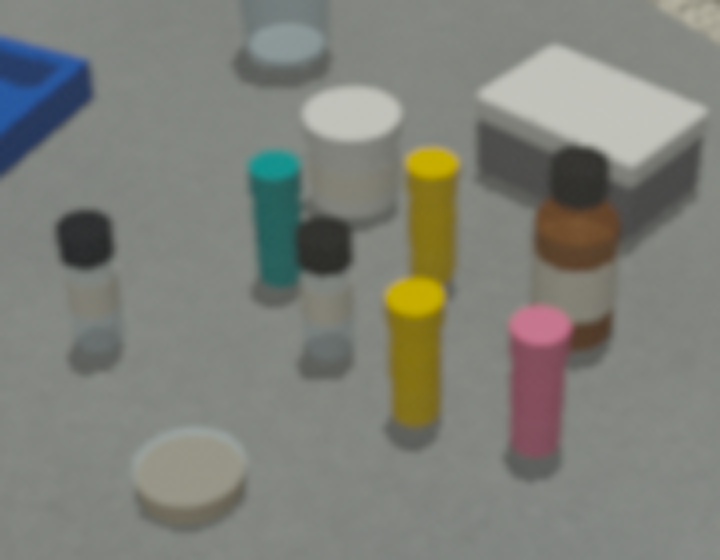

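step_arm:
  targets:
    - [-0.1495,0,0,0,0,0,85]
    - [-0.1495,0,0,0,0,0,85]
    - [-0.1495,0,0,0,0,0,85]
    - [0,0,0,0,-23,-46,85]
    - [0,0,0,0,-23,-46,85]
    - [0,0,0,0,-23,-46,85]
    - [0,0,0,0,-23,-46,85]
    - [0,0,0,0,-23,-46,85]
    - [0,0,0,0,-23,-46,85]
    - [0,0,0,0,-23,-46,85]
  squeeze: 20

```text
time_s: 1.4
tool_pos: [0.4757, 0.33, 0.2186]
tool_rot: [0.5, -0.5, -0.5, -0.5]
contact_force: [1.0, 0.0, 0.2]
opening: 0.0853
```

step_arm:
  targets:
    - [0,0,0,0,-23,-46,85]
    - [0,0,0,0,-23,-46,85]
    - [0,0,0,0,-23,-46,85]
    - [0,0,0,0,-23,-46,85]
    - [0,0,0,0,-23,-46,85]
    - [0,0,0,0,-23,-46,85]
    - [0,0,0,0,-23,-46,85]
    - [0,0,0,0,-23,-46,85]
    - [0,0,0,0,-23,-46,85]
    - [0,0,0,0,0,0,85]

```text
time_s: 2.65
tool_pos: [0.6831, -0.0878, 0.2179]
tool_rot: [-0.499, 0.502, 0.498, 0.501]
contact_force: [-1.3, 0.3, -0.7]
opening: 0.0849
```

```bash
cat > st.py <<'E'
from h import *
import sys
s=robot.sense(); print('t',round(s['time_s'],2),'pos',s['tool_pos'].round(4),'op',round(s['opening'],4),'F',s['contact_force'].round(2))
M=R.from_quat(s['tool_rot']).as_matrix()
if '-v' in sys.argv: print(M.round(3),s['qpos'].round(2))
print('tilt',np.degrees(np.arccos(-M[2,0])).round(2),'yaw err deg',np.degrees(np.arctan2(-M[0,2],M[1,2])).round(2))
a=[float(x) for x in sys.argv[1:] if x!='-v']
if len(a)==3: print('tool shift mm to target',((M.T@(np.array(a)-s['tool_pos']))*1e3).round(1))
E
python3 st.py -v .6837 -.0819 .17
```

```text
t 2.65 pos [ 0.6831 -0.0878  0.2179] op 0.0849 F [-1.27  0.26 -0.65]
[[-0.    -1.     0.006]
 [-0.002  0.006  1.   ]
 [-1.     0.    -0.002]] [ 0.1   0.56 -0.09  1.69  0.06  0.9   1.55]
tilt 0.13 yaw err deg -0.33
tool shift mm to target [47.9 -0.6  6. ]
```

Run:
```python
from h import *
s=robot.sense(); T=wristT(s); im=robot.capture('wrist')[:,:,::-1].copy()
for P in[(.6837,-.0819,.115),(.6515,.0036,.08),(.609,-.143,.08)]:
    u,v=proj('wrist',P,T); print(u,v); cv2.circle(im,(int(u),int(v)),3,(0,255,0),-1)
cv2.imwrite('pics/w1.png',im)
```

```text
286.9918649115152 203.3637967210607
382.4749839337181 157.26041373325432
214.86944847399252 108.80435004220966
```

View pics/w1.png

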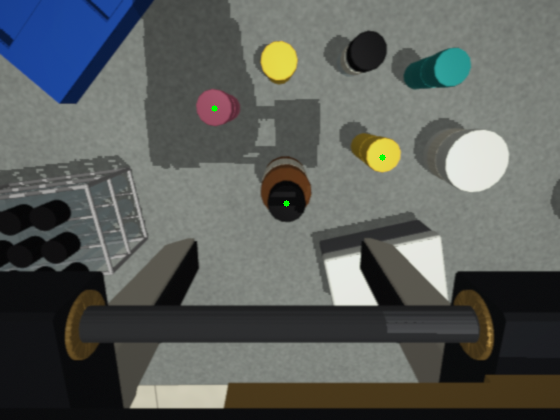

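step_arm:
  targets:
    - [0,0,0,0,0,6,85]
    - [0,0,0,36,0,0,85]
    - [0,0,0,40,0,0,85]
    - [0,0,0,40,0,0,85]
    - [0,0,0,35,0,0,85]
    - [0,0,0,25,0,0,85]
    - [0,0,0,0,0,0,85]
    - [0,0,0,0,0,0,85]

```text
time_s: 3.7
tool_pos: [0.683, -0.0749, 0.0438]
tool_rot: [0.501, -0.499, -0.5, -0.5]
contact_force: [1.2, -0.6, -0.1]
opening: 0.0851
```

```bash
python3 st.py .6837 -.0819 .042
python3 - <<'E'
from h import *
cv2.imwrite('pics/s2.png',robot.capture('side')[:,:,::-1])
E
```

```text
t 3.7 pos [ 0.683  -0.0749  0.0438] op 0.0851 F [ 1.19 -0.58 -0.07]
tilt 0.07 yaw err deg 0.13
tool shift mm to target [ 1.8 -0.7 -7. ]
```

View pics/s2.png

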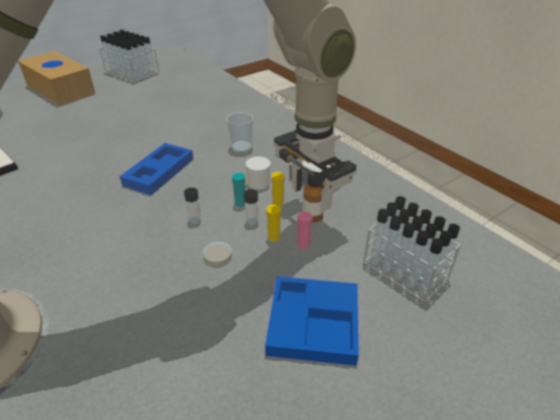

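step_arm:
  targets:
    - [0,0,0,0,0,-7,85]
    - [0,0,0,0,0,0,85]
    - [0,0,0,0,0,0,40]
    - [0,0,0,0,0,0,40]
    - [0,0,0,0,0,0,40]
    - [0,0,0,0,0,0,40]
    - [0,0,0,0,0,0,40]
  squeeze: 25

```text
time_s: 4.62
tool_pos: [0.6825, -0.083, 0.0426]
tool_rot: [-0.5, 0.5, 0.5, 0.5]
contact_force: [0.2, 0.8, -0.2]
opening: 0.0476
```

```bash
python3 st.py .6837 -.0819 .042
```

```text
t 4.62 pos [ 0.6825 -0.083   0.0426] op 0.0476 F [ 0.2   0.85 -0.2 ]
tilt 0.01 yaw err deg 0.05
tool shift mm to target [ 0.6 -1.2  1.1]
```

step_arm:
  targets:
    - [0,0,0,-5,0,0,40]
    - [0,0,0,-25,0,0,40]
    - [0,0,0,-35,0,0,40]
    - [0,0,0,-35,0,0,40]
    - [0,0,0,-30,0,0,40]
    - [0,0,0,0,7,18,40]
    - [0,0,0,0,14,35,40]
    - [0,0,0,0,14,35,40]
    - [0,0,0,0,14,35,40]
    - [0,0,0,0,14,35,40]
  squeeze: 35

```text
time_s: 5.88
tool_pos: [0.6172, 0.0769, 0.1712]
tool_rot: [-0.5, 0.5, 0.501, 0.499]
contact_force: [0.4, 0.7, -2.3]
opening: 0.0472
```

step_arm:
  targets:
    - [0,0,0,0,14,35,40]
    - [0,0,0,0,14,35,40]
    - [0,0,0,0,14,35,40]
    - [0,0,0,0,14,35,40]
    - [0,0,0,0,14,35,40]
    - [0,0,0,0,14,34,40]
    - [0,0,0,0,14,28,40]
    - [0,0,0,0,0,0,40]
    - [0,0,0,0,0,0,40]
    - [0,0,0,0,0,0,40]

```text
time_s: 7.12
tool_pos: [0.5213, 0.3105, 0.1722]
tool_rot: [-0.5, 0.501, 0.5, 0.5]
contact_force: [0.3, -0.1, -2.4]
opening: 0.047
```

```bash
python3 st.py .5214 .3124 .052;python3 - <<'E'
from h import *
cv2.imwrite('pics/t3.png',robot.capture('top')[:,:,::-1])
E
```

```text
t 7.12 pos [0.5213 0.3105 0.1722] op 0.047 F [ 0.27 -0.11 -2.4 ]
tilt 0.06 yaw err deg -0.04
tool shift mm to target [120.2  -0.2   2. ]
```

View pics/t3.png

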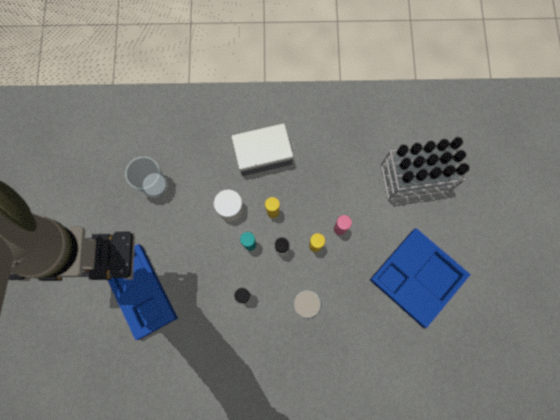

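step_arm:
  targets:
    - [0,0,0,25,0,2,40]
    - [0,0,0,30,0,0,40]
    - [0,0,0,25,0,0,40]
    - [0,0,0,15,0,0,40]
    - [0,0,0,12,0,0,40]
    - [0,0,0,8,0,0,40]
    - [0,0,0,6,0,0,40]
    - [0,0,0,0,0,0,40]
    - [0,0,0,0,0,0,40]

```text
time_s: 8.3
tool_pos: [0.5214, 0.3138, 0.052]
tool_rot: [0.5, -0.5, -0.5, -0.5]
contact_force: [0.0, 0.4, -1.4]
opening: 0.0471
```

step_arm:
  targets:
    - [0,0,0,2,0,0,40]
    - [0,0,0,1,0,0,40]
    - [0,0,0,0,0,0,40]

```text
time_s: 8.68
tool_pos: [0.5211, 0.3136, 0.0486]
tool_rot: [0.5, -0.5, -0.5, -0.5]
contact_force: [0.5, 0.7, -2.9]
opening: 0.0473
```

step_arm:
  targets:
    - [0,0,0,1,0,0,40]
    - [0,0,0,0,0,0,40]

```text
time_s: 8.93
tool_pos: [0.5213, 0.3137, 0.0485]
tool_rot: [0.5, -0.5, -0.5, -0.5]
contact_force: [-1.6, -1.1, 6.8]
opening: 0.0471
```

step_arm:
  targets:
    - [0,0,0,0,0,0,55]
    - [0,0,0,0,0,0,70]
    - [0,0,0,0,0,0,75]
    - [0,0,0,-10,0,0,75]
    - [0,0,0,-30,0,0,75]
    - [0,0,0,-40,0,0,75]
    - [0,0,0,-40,0,0,75]
    - [0,0,0,0,0,0,75]

```text
time_s: 9.93
tool_pos: [0.5227, 0.3146, 0.1713]
tool_rot: [-0.501, 0.498, 0.5, 0.502]
contact_force: [-0.0, -0.5, -1.4]
opening: 0.075
```

```bash
python3 st.py .466 .0663 .049;python3 - <<'E'
from h import *
s=robot.sense(); T=wristT(s); im=robot.capture('wrist')[:,:,::-1].copy()
for P in[(.5214,.3124,.121),(.4372,.2684,.03),(.4372,.2684,.006)]:
    u,v=proj('wrist',P,T); print(u,v); cv2.circle(im,(int(u),int(v)),3,(0,255,0),-1)
cv2.imwrite('pics/w4.png',im)
E
```

```text
t 9.93 pos [0.5227 0.3146 0.1713] op 0.075 F [-0.01 -0.47 -1.36]
tilt 0.35 yaw err deg 0.03
tool shift mm to target [ 121.2   57.4 -248.7]
276.0453303688391 221.70131118187976
224.89032046947733 93.70358801937572
228.7595695425473 94.5204615458576
```

View pics/w4.png

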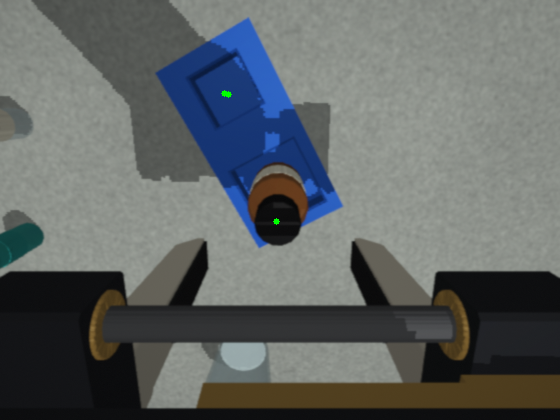

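step_arm:
  targets:
    - [0,0,0,0,8,-35,60]
    - [0,0,0,0,11,-45,60]
    - [0,0,0,0,11,-45,60]
    - [0,0,0,0,11,-45,60]
    - [0,0,0,0,11,-45,60]
    - [0,0,0,0,5,-34,60]
    - [0,0,0,40,0,0,60]
    - [0,0,0,0,0,0,60]
    - [0,0,0,0,0,0,60]

```text
time_s: 11.1
tool_pos: [0.4642, 0.065, 0.1278]
tool_rot: [-0.5, 0.5, 0.501, 0.499]
contact_force: [0.5, -0.1, -0.1]
opening: 0.06
```

```bash
python3 st.py .466 .0663 .049;python3 - <<'E'
from h import *
s=robot.sense(); T=wristT(s); im=robot.capture('wrist')[:,:,::-1].copy()
for P in[(.466,.0663,.08)]:
    u,v=proj('wrist',P,T); print(u,v); cv2.circle(im,(int(u),int(v)),3,(0,255,0),-1)
cv2.imwrite('pics/w5.png',im)
E
```

```text
t 11.1 pos [0.4642 0.065  0.1278] op 0.06 F [ 0.46 -0.15 -0.09]
tilt 0.07 yaw err deg 0.09
tool shift mm to target [78.8 -1.9  1.3]
281.5078303302694 227.84113707331178
```

View pics/w5.png

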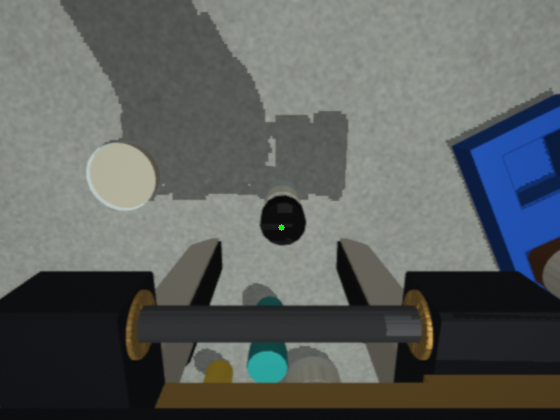

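step_arm:
  targets:
    - [0,0,0,30,1,1,60]
    - [0,0,0,30,0,0,60]
    - [0,0,0,18,0,0,60]
    - [0,0,0,0,0,0,60]
    - [0,0,0,0,0,0,25]
    - [0,0,0,0,0,0,25]
    - [0,0,0,0,0,0,25]
    - [0,0,0,0,0,0,25]
    - [0,0,0,0,0,0,25]
  squeeze: 15

```text
time_s: 12.28
tool_pos: [0.4637, 0.0657, 0.05]
tool_rot: [0.5, -0.5, -0.5, -0.5]
contact_force: [-0.2, -0.0, 6.5]
opening: 0.031
```

```bash
python3 st.py .4372 .2684 .15;python3 - <<'E'
from h import *
s=robot.sense(); T=wristT(s); im=robot.capture('wrist')[:,:,::-1].copy()
cv2.imwrite('pics/w6.png',im)
E
```

```text
t 12.28 pos [0.4637 0.0657 0.05  ] op 0.031 F [-0.15 -0.02  6.47]
tilt 0.06 yaw err deg 0.04
tool shift mm to target [-99.9  26.3 202.7]
```

View pics/w6.png

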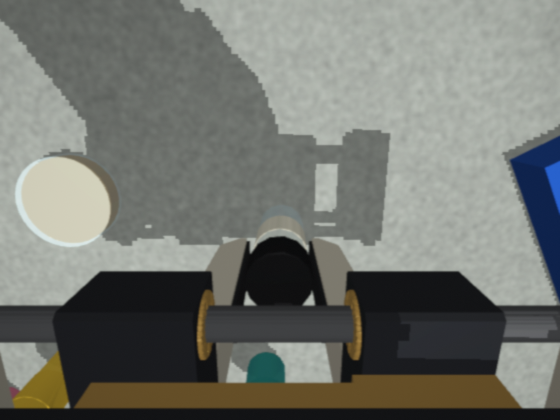

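step_arm:
  targets:
    - [0,0,0,-8,0,0,25]
    - [0,0,0,-30,0,0,25]
    - [0,0,0,-35,0,0,25]
    - [0,0,0,-27,2,15,25]
    - [0,0,0,0,5,35,25]
    - [0,0,0,0,5,40,25]
    - [0,0,0,0,5,40,25]
    - [0,0,0,0,5,40,25]
    - [0,0,0,0,4,33,25]
    - [0,0,0,0,0,0,25]

```text
time_s: 13.58
tool_pos: [0.4364, 0.2713, 0.1499]
tool_rot: [-0.501, 0.498, 0.501, 0.499]
contact_force: [-1.0, 0.1, -0.9]
opening: 0.0304
```

step_arm:
  targets:
    - [0,0,0,0,0,0,25]
    - [0,0,0,0,0,0,25]

```text
time_s: 13.82
tool_pos: [0.4373, 0.2673, 0.1497]
tool_rot: [-0.5, 0.5, 0.5, 0.5]
contact_force: [-0.3, 0.3, -0.5]
opening: 0.0309
```

```bash
python3 st.py .4372 .2684 .056;python3 - <<'E'
from h import *
s=robot.sense(); T=wristT(s); im=robot.capture('wrist')[:,:,::-1].copy()
for P in[(.4372,.2684,.03)]:
    u,v=proj('wrist',P,T); print(u,v); cv2.circle(im,(int(u),int(v)),3,(0,255,0),-1)
cv2.imwrite('pics/w7.png',im)
E
```

```text
t 13.82 pos [0.4373 0.2673 0.1497] op 0.0309 F [-0.31  0.34 -0.52]
tilt 0.04 yaw err deg -0.05
tool shift mm to target [93.7  0.1  1.2]
280.9070997434277 197.30978468822062
```

View pics/w7.png

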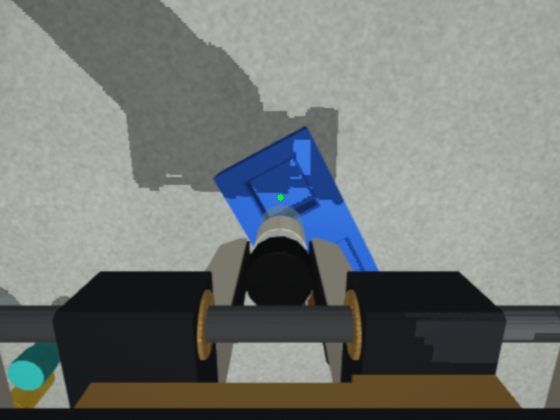

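Run:
```python
from h import *
c=robot.calibration('wrist')
for x in (-.030,-.02,.05): print(x,np.round(proj('wrist',(x,0,0),c['hand_eye']),1))
```

```text
-0.03 [279.8 283.4]
-0.02 [279.8 272.9]
0.05 [279.6 224. ]
```

step_arm:
  targets:
    - [0,0,0,30,0,1,25]
    - [0,0,0,25,0,0,25]
    - [0,0,0,20,0,0,25]
    - [0,0,0,12,0,0,25]
    - [0,0,0,3,0,0,25]
    - [0,0,0,0,0,0,25]
    - [0,0,0,0,0,0,25]

```text
time_s: 14.75
tool_pos: [0.4375, 0.2698, 0.0603]
tool_rot: [-0.5, 0.499, 0.5, 0.5]
contact_force: [-1.0, -0.2, -1.1]
opening: 0.0307
```

step_arm:
  targets:
    - [0,0,0,3,0,-1,25]
    - [0,0,0,1.5,0,0,25]
    - [0,0,0,0,0,0,25]

```text
time_s: 15.12
tool_pos: [0.4377, 0.2694, 0.0557]
tool_rot: [-0.5, 0.499, 0.5, 0.5]
contact_force: [-0.2, 1.8, 6.3]
opening: 0.0303
```

```bash
python3 st.py .4372 .2684 .056;python3 - <<'E'
from h import *
s=robot.sense(); T=wristT(s); im=robot.capture('side')[:,:,::-1].copy()
cv2.imwrite('pics/s8.png',cv2.resize(im[90:230,90:270],None,fx=4,fy=4,interpolation=cv2.INTER_CUBIC))
E
```

```text
t 15.12 pos [0.4377 0.2694 0.0557] op 0.0303 F [-0.19  1.77  6.33]
tilt 0.11 yaw err deg 0.06
tool shift mm to target [-0.3  0.5 -1. ]
```

View pics/s8.png

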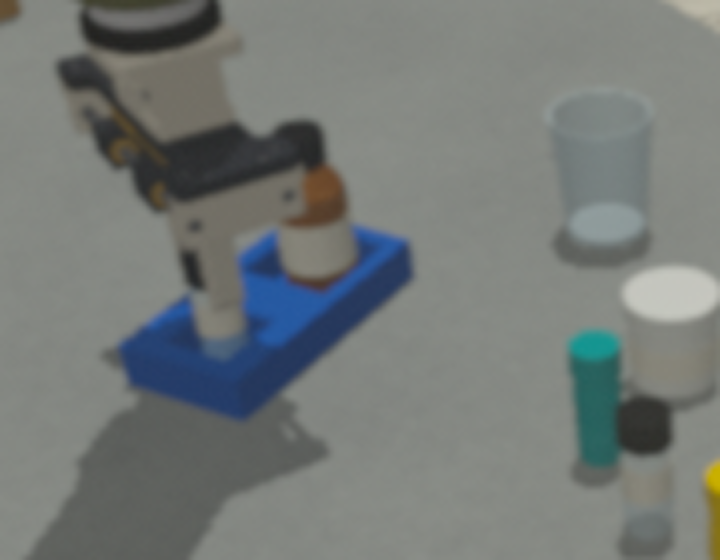

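step_arm:
  targets:
    - [0,0,0,0,0,0,40]
    - [0,0,0,0,0,0,50]
    - [0,0,0,0,0,0,50]
    - [0,0,0,-30,0,0,50]
    - [0,0,0,-40,0,0,50]
    - [0,0,0,-45,0,0,50]
    - [0,0,0,0,-36,-27,60]
    - [0,0,0,0,-36,-27,75]
    - [0,0,0,0,-36,-27,85]
    - [0,0,0,0,-36,-27,85]

```text
time_s: 16.42
tool_pos: [0.5822, 0.1597, 0.1701]
tool_rot: [-0.5, 0.5, 0.5, 0.5]
contact_force: [0.5, 0.4, -0.0]
opening: 0.0834
```

step_arm:
  targets:
    - [0,0,0,0,-36,-27,85]
    - [0,0,0,0,-36,-27,85]
    - [0,0,0,0,-7,-8,85]
    - [0,0,0,0,0,0,85]
    - [0,0,0,0,0,0,85]

```text
time_s: 17.05
tool_pos: [0.6591, 0.1002, 0.17]
tool_rot: [-0.5, 0.5, 0.501, 0.499]
contact_force: [-0.3, -0.2, 0.7]
opening: 0.0851
```

```bash
python3 st.py .6605 .0985 .033;python3 - <<'E'
from h import *
s=robot.sense(); T=wristT(s); im=robot.capture('wrist')[:,:,::-1].copy()
for P in[(.6605,.0985,.06)]:
    u,v=proj('wrist',P,T); print(u,v); cv2.circle(im,(int(u),int(v)),3,(0,255,0),-1)
cv2.imwrite('pics/w9.png',im)
cv2.imwrite('pics/t9.png',robot.capture('top')[:,:,::-1])
E
```

```text
t 17.05 pos [0.6591 0.1002 0.17  ] op 0.0851 F [-0.32 -0.18  0.7 ]
tilt 0.06 yaw err deg 0.14
tool shift mm to target [137.   -1.5  -1.8]
277.4284778489277 202.129499351445
```

View pics/w9.png

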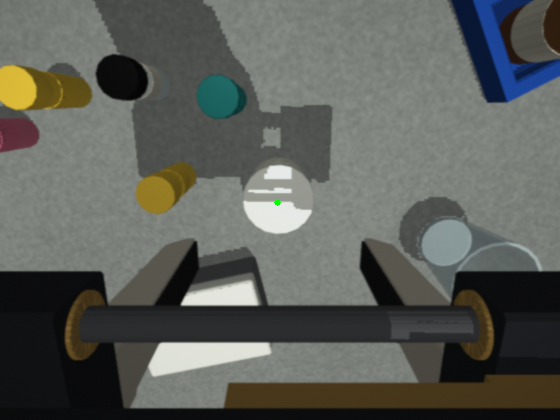

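View pics/t9.png

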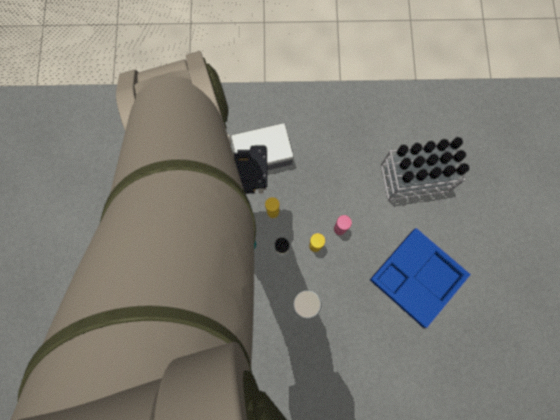

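step_arm:
  targets:
    - [0,0,0,30,0,-2,85]
    - [0,0,0,40,0,0,85]
    - [0,0,0,40,0,0,85]
    - [0,0,0,27,0,0,85]
    - [0,0,0,0,0,0,85]
    - [0,0,0,0,0,0,85]

```text
time_s: 17.9
tool_pos: [0.6607, 0.0974, 0.0343]
tool_rot: [0.501, -0.499, -0.5, -0.5]
contact_force: [-0.1, 0.4, -0.3]
opening: 0.0849
```

step_arm:
  targets:
    - [0,0,0,0,0,0,50]
    - [0,0,0,0,0,0,50]
    - [0,0,0,0,0,0,50]
    - [0,0,0,0,0,0,50]
    - [0,0,0,0,0,0,50]
  squeeze: 40

```text
time_s: 18.52
tool_pos: [0.6608, 0.0974, 0.0339]
tool_rot: [0.5, -0.499, -0.5, -0.5]
contact_force: [-1.6, 1.6, 6.0]
opening: 0.0593
```

```bash
python3 st.py .5 -.3457 .15;python3 - <<'E'
from h import *
im=robot.capture('wrist')[:,:,::-1].copy()
cv2.imwrite('pics/w10.png',im)
E
```

```text
t 18.52 pos [0.6608 0.0974 0.0339] op 0.0593 F [-1.64  1.58  6.01]
tilt 0.09 yaw err deg 0.06
tool shift mm to target [-116.6  161.1 -442.9]
```

View pics/w10.png

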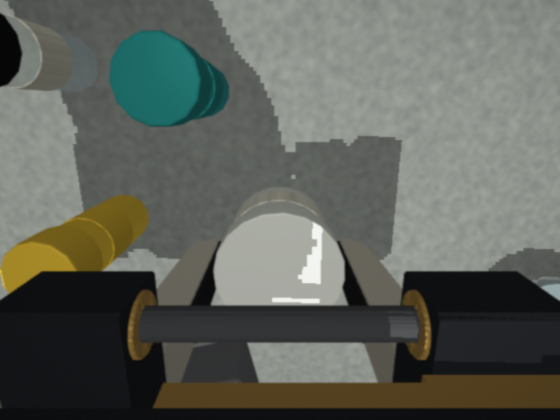

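step_arm:
  targets:
    - [0,0,0,-6,0,0,50]
    - [0,0,0,-25,0,0,50]
    - [0,0,0,-35,0,0,50]
    - [0,0,0,-40,0,0,50]
    - [0,0,0,-29,5,-15,50]
    - [0,0,0,0,13,-36,50]
    - [0,0,0,0,13,-36,50]
    - [0,0,0,0,13,-36,50]
    - [0,0,0,0,13,-36,50]
    - [0,0,0,0,13,-36,50]

```text
time_s: 19.82
tool_pos: [0.5893, -0.0997, 0.1679]
tool_rot: [-0.5, 0.5, 0.5, 0.5]
contact_force: [-0.3, -0.3, -3.6]
opening: 0.0593
```

step_arm:
  targets:
    - [0,0,0,0,13,-36,50]
    - [0,0,0,0,13,-36,50]
    - [0,0,0,0,13,-36,50]
    - [0,0,0,0,13,-36,50]
    - [0,0,0,0,13,-36,50]
    - [0,0,0,0,13,-36,50]
    - [0,0,0,0,13,-32,50]
    - [0,0,0,0,0,0,50]
    - [0,0,0,0,0,0,50]
    - [0,0,0,0,0,0,50]

```text
time_s: 21.08
tool_pos: [0.5001, -0.3451, 0.1681]
tool_rot: [-0.5, 0.499, 0.501, 0.5]
contact_force: [-0.2, 0.9, -3.4]
opening: 0.0593
```

```bash
python3 st.py .5 -.3457 .040;python3 - <<'E'
from h import *
s=robot.sense(); T=wristT(s); im=robot.capture('wrist')[:,:,::-1].copy()
for P in[(.5,-.3457,.03),(.4977,-.2481,.03)]:
    u,v=proj('wrist',P,T); print(u,v); cv2.circle(im,(int(u),int(v)),3,(0,255,0),-1)
cv2.imwrite('pics/w11.png',im)
im=robot.capture('side')[:,:,::-1]; cv2.imwrite('pics/s11.png',cv2.resize(im[220:400,200:440],None,fx=3,fy=3,interpolation=cv2.INTER_CUBIC))
E
```

```text
t 21.07 pos [ 0.5001 -0.3451  0.1681] op 0.0593 F [-0.17  0.87 -3.37]
tilt 0.04 yaw err deg 0.14
tool shift mm to target [ 1.281e+02  1.000e-01 -7.000e-01]
278.70499339559535 192.294431087092
385.62644626742906 190.01214431615077
```

View pics/w11.png

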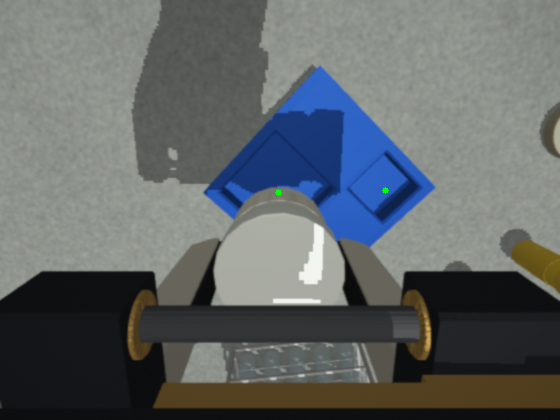

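View pics/s11.png

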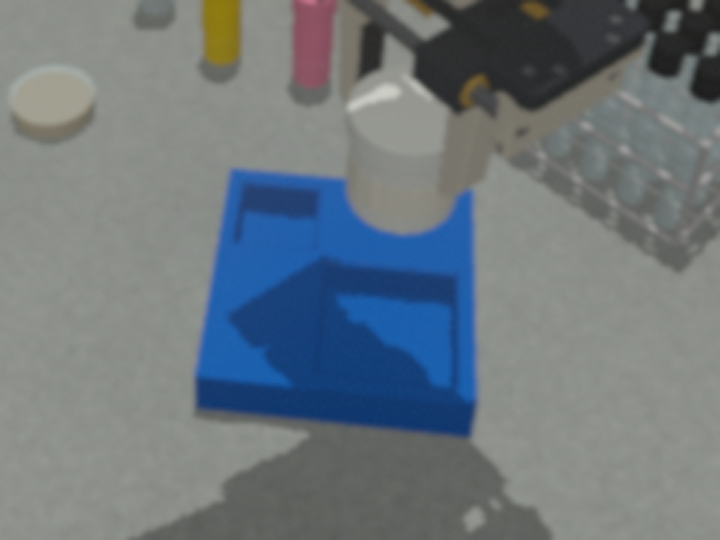

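step_arm:
  targets:
    - [0,0,0,25,0,0,50]
    - [0,0,0,30,0,0,50]
    - [0,0,0,25,0,0,50]
    - [0,0,0,12,0,0,50]
    - [0,0,0,0,0,0,50]
    - [0,0,0,0,0,0,50]

```text
time_s: 21.92
tool_pos: [0.5002, -0.3465, 0.077]
tool_rot: [0.501, -0.5, -0.5, -0.5]
contact_force: [-0.2, -0.9, -2.8]
opening: 0.0591
```

```bash
python3 st.py .5 -.3457 .040;python3 - <<'E'
from h import *
im=robot.capture('side')[:,:,::-1]; cv2.imwrite('pics/s12.png',cv2.resize(im[250:380,240:400],None,fx=4,fy=4,interpolation=cv2.INTER_CUBIC))
im=robot.capture('wrist')[:,:,::-1]; cv2.imwrite('pics/w12.png',im)
E
```

```text
t 21.93 pos [ 0.5002 -0.3465  0.077 ] op 0.0591 F [-0.22 -0.94 -2.79]
tilt 0.07 yaw err deg 0.05
tool shift mm to target [37.   0.3  0.9]
```

View pics/s12.png

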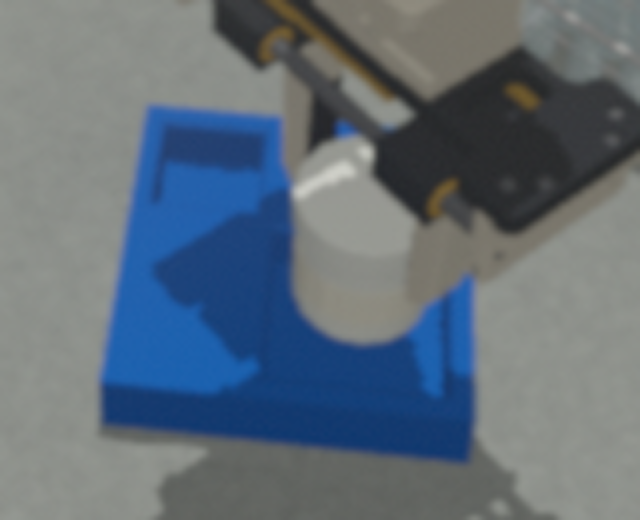

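View pics/w12.png

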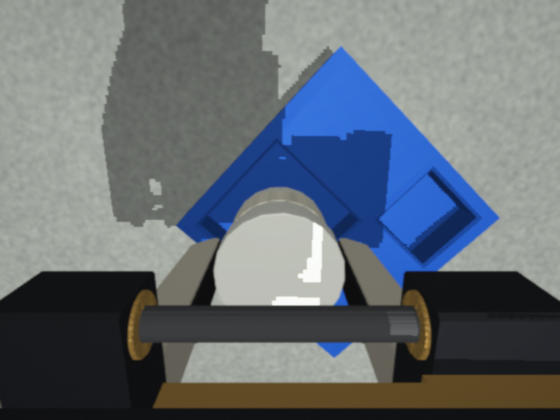

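step_arm:
  targets:
    - [0,0,0,12,0,0,50]
    - [0,0,0,10,0,0,50]
    - [0,0,0,8,0,0,50]
    - [0,0,0,4,0,0,50]
    - [0,0,0,0,0,0,50]
    - [0,0,0,0,0,0,50]

```text
time_s: 22.78
tool_pos: [0.4998, -0.3464, 0.0423]
tool_rot: [0.5, -0.5, -0.5, -0.5]
contact_force: [0.3, -0.2, -3.1]
opening: 0.0593
```

step_arm:
  targets:
    - [0,0,0,2,0,0,50]
    - [0,0,0,1,0,0,50]
    - [0,0,0,0,0,0,50]

```text
time_s: 23.15
tool_pos: [0.4998, -0.3465, 0.0399]
tool_rot: [0.5, -0.5, -0.5, -0.5]
contact_force: [-1.7, -0.0, 4.8]
opening: 0.0593
```

step_arm:
  targets:
    - [0,0,0,0,0,0,66]
    - [0,0,0,0,0,0,76]
    - [0,0,0,0,0,0,80]
    - [0,0,0,-10,0,0,80]
    - [0,0,0,-40,0,0,80]
    - [0,0,0,-50,0,0,80]
    - [0,0,0,0,0,0,80]
    - [0,0,0,0,0,0,80]

```text
time_s: 24.15
tool_pos: [0.4995, -0.3463, 0.1394]
tool_rot: [0.5, -0.5, -0.5, -0.5]
contact_force: [-0.8, -0.1, 0.2]
opening: 0.0799
```

```bash
python3 st.py .4489 -.0657 .003;python3 - <<'E'
from h import *
s=robot.sense(); T=wristT(s); im=robot.capture('wrist')[:,:,::-1].copy()
for P in[(.5,-.3465,.066)]:
    u,v=proj('wrist',P,T); print(u,v); cv2.circle(im,(int(u),int(v)),3,(0,255,0),-1)
cv2.imwrite('pics/w13.png',im)
E
```

```text
t 24.15 pos [ 0.4995 -0.3463  0.1394] op 0.0799 F [-0.78 -0.09  0.22]
tilt 0.03 yaw err deg 0.04
tool shift mm to target [136.3  50.4 280.7]
279.30548748445796 214.192701448769
```

View pics/w13.png

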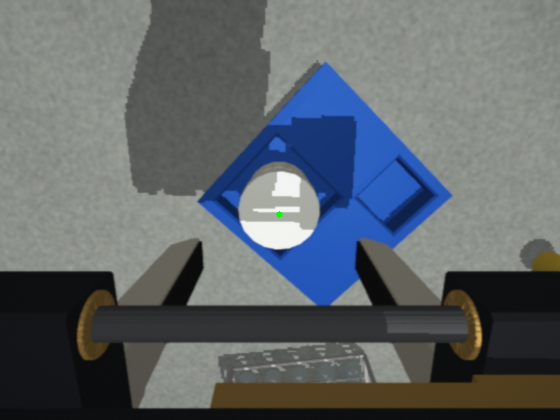

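step_arm:
  targets:
    - [0,0,0,0,5,25,80]
    - [0,0,0,0,9,50,80]
    - [0,0,0,0,9,50,80]
    - [0,0,0,0,9,50,80]
    - [0,0,0,0,9,50,80]
    - [0,0,0,0,9,50,80]
    - [0,0,0,30,0,6,80]
    - [0,0,0,30,0,0,80]
    - [0,0,0,0,0,0,80]
    - [0,0,0,0,0,0,80]

```text
time_s: 25.45
tool_pos: [0.4491, -0.0656, 0.0792]
tool_rot: [-0.5, 0.5, 0.5, 0.5]
contact_force: [0.2, -1.1, -0.5]
opening: 0.08
```

```bash
python3 st.py .4489 -.0657 .003;python3 - <<'E'
from h import *
s=robot.sense(); T=wristT(s); im=robot.capture('wrist')[:,:,::-1].copy()
for P in[(.4489,-.0657,.015)]:
    u,v=proj('wrist',P,T); print(u,v); cv2.circle(im,(int(u),int(v)),3,(0,255,0),-1)
cv2.imwrite('pics/w14.png',im)
E
```

```text
t 25.45 pos [ 0.4491 -0.0656  0.0792] op 0.08 F [ 0.18 -1.14 -0.54]
tilt 0.07 yaw err deg 0.02
tool shift mm to target [76.2  0.1 -0.1]
279.3854681281125 217.21362408862817
```

View pics/w14.png

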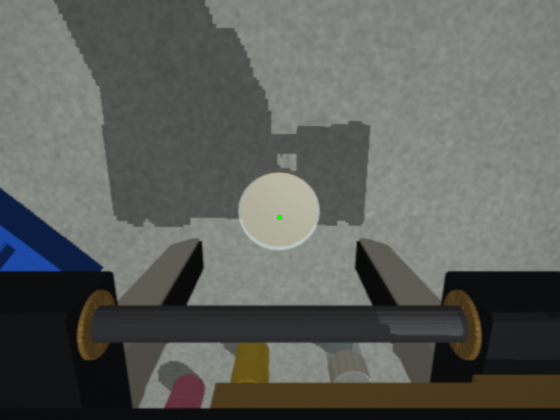

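step_arm:
  targets:
    - [0,0,0,25,1,0,80]
    - [0,0,0,25,0,0,80]
    - [0,0,0,15,0,0,80]
    - [0,0,0,6,0,0,80]
    - [0,0,0,0,0,0,80]
    - [0,0,0,0,0,0,80]

```text
time_s: 26.25
tool_pos: [0.4492, -0.0657, 0.0093]
tool_rot: [0.5, -0.5, -0.5, -0.5]
contact_force: [0.5, 0.5, 0.7]
opening: 0.0799
```

step_arm:
  targets:
    - [0,0,0,5,0,0,80]
    - [0,0,0,0,0,0,80]
    - [0,0,0,0,0,0,50]
    - [0,0,0,0,0,0,50]
    - [0,0,0,0,0,0,50]
    - [0,0,0,0,0,0,50]
  squeeze: 15

```text
time_s: 27.0
tool_pos: [0.4483, -0.0655, 0.0048]
tool_rot: [-0.5, 0.5, 0.501, 0.499]
contact_force: [-0.3, 0.5, 2.6]
opening: 0.0566
```

```bash
python3 st.py .5 -.3465 .1;python3 - <<'E'
from h import *
im=robot.capture('wrist')[:,:,::-1]; cv2.imwrite('pics/w15.png',im)
im=robot.capture('side')[:,:,::-1]; cv2.imwrite('pics/s15.png',cv2.resize(im[170:300,130:290],None,fx=4,fy=4,interpolation=cv2.INTER_CUBIC))
E
```

```text
t 27.0 pos [ 0.4483 -0.0655  0.0048] op 0.0566 F [-0.32  0.45  2.59]
tilt 0.12 yaw err deg 0.05
tool shift mm to target [ -95.3  -51.3 -281.1]
```

View pics/w15.png

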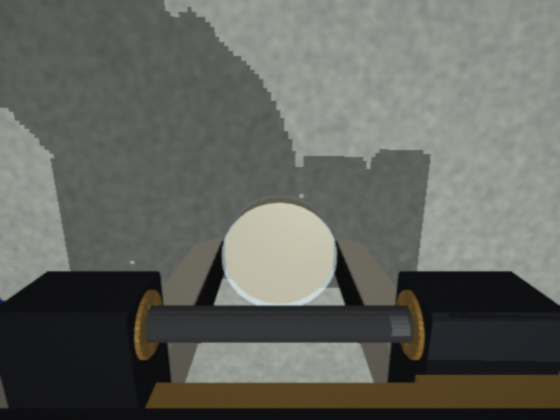

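View pics/s15.png

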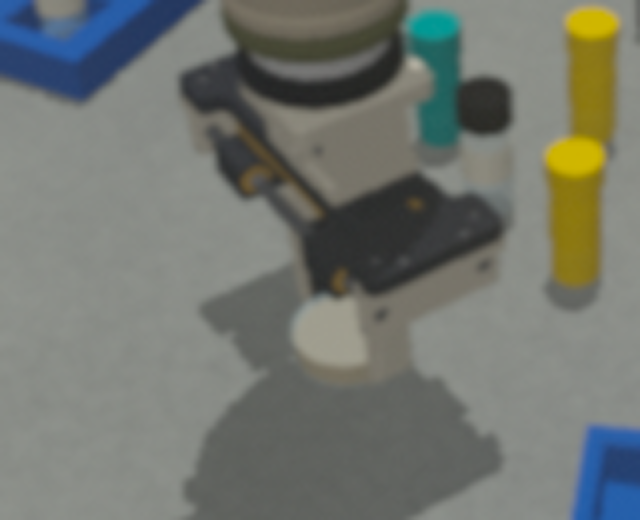

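step_arm:
  targets:
    - [0,0,0,-8,0,0,50]
    - [0,0,0,-30,0,0,50]
    - [0,0,0,-40,0,0,50]
    - [0,0,0,-40,0,0,50]
    - [0,0,0,-12,-5,-25,50]
    - [0,0,0,0,-9,-45,50]
    - [0,0,0,0,-9,-45,50]
    - [0,0,0,0,-9,-45,50]
    - [0,0,0,0,-9,-45,50]
    - [0,0,0,0,-7,-45,50]

```text
time_s: 28.35
tool_pos: [0.4966, -0.3169, 0.1351]
tool_rot: [-0.5, 0.5, 0.501, 0.499]
contact_force: [0.9, 0.4, 0.3]
opening: 0.0563
```

step_arm:
  targets:
    - [0,0,0,0,-3,-31,50]
    - [0,0,0,0,0,0,50]
    - [0,0,0,0,0,0,50]
    - [0,0,0,25,0,0,50]
    - [0,0,0,18,0,0,50]
    - [0,0,0,0,0,0,50]
    - [0,0,0,0,0,0,50]

```text
time_s: 29.22
tool_pos: [0.5, -0.3461, 0.092]
tool_rot: [-0.5, 0.5, 0.501, 0.499]
contact_force: [0.0, 0.5, -0.6]
opening: 0.0565
```

```bash
python3 st.py .5 -.3465 .0705;python3 - <<'E'
from h import *
im=robot.capture('wrist')[:,:,::-1]; cv2.imwrite('pics/w16.png',im)
im=robot.capture('side')[:,:,::-1]; cv2.imwrite('pics/s16.png',cv2.resize(im[250:380,240:400],None,fx=4,fy=4,interpolation=cv2.INTER_CUBIC))
E
```

```text
t 29.23 pos [ 0.5    -0.3461  0.092 ] op 0.0565 F [ 0.05  0.5  -0.62]
tilt 0.12 yaw err deg 0.08
tool shift mm to target [21.5 -0.  -0.4]
```

View pics/s16.png

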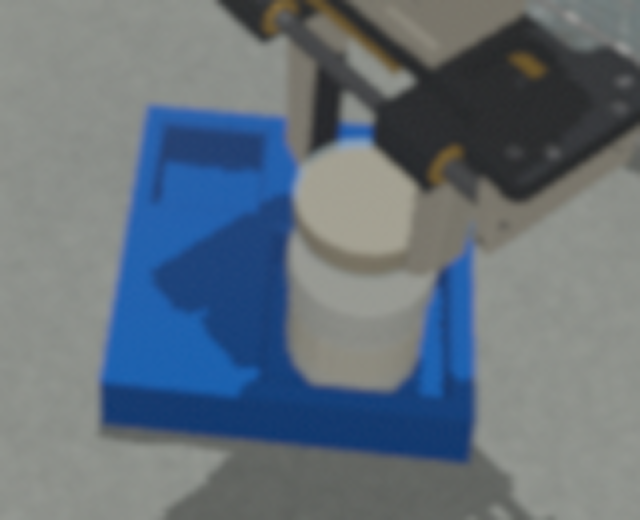

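View pics/w16.png

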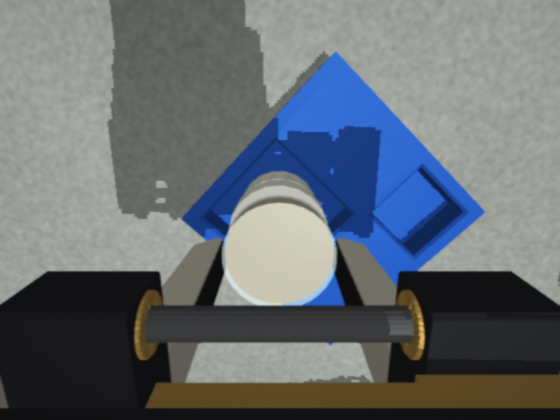

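Dish is held over the lid, aligned in both views. Lowering.

step_arm:
  targets:
    - [0,0,0,8,0,0,50]
    - [0,0,0,6,0,0,50]
    - [0,0,0,4,0,0,50]
    - [0,0,0,1.5,0,0,50]
    - [0,0,0,0,0,0,50]
    - [0,0,0,0,0,0,50]

```text
time_s: 30.08
tool_pos: [0.4997, -0.3465, 0.0722]
tool_rot: [-0.5, 0.5, 0.501, 0.499]
contact_force: [-0.5, 0.1, -1.0]
opening: 0.0567
```

step_arm:
  targets:
    - [0,0,0,1,0,0,50]
    - [0,0,0,0.5,0,0,50]
    - [0,0,0,0,0,0,50]

```text
time_s: 30.45
tool_pos: [0.4997, -0.3465, 0.0709]
tool_rot: [-0.5, 0.5, 0.501, 0.499]
contact_force: [0.4, 0.6, 3.3]
opening: 0.0565
```

step_arm:
  targets:
    - [0,0,0,0,0,0,62]
    - [0,0,0,0,0,0,72]
    - [0,0,0,0,0,0,75]
    - [0,0,0,-10,0,0,75]
    - [0,0,0,-35,0,0,75]
    - [0,0,0,-40,0,0,75]
    - [0,0,0,0,-4,20,75]
    - [0,0,0,0,0,0,75]

```text
time_s: 31.45
tool_pos: [0.5041, -0.3245, 0.1558]
tool_rot: [-0.5, 0.5, 0.501, 0.499]
contact_force: [-0.5, -0.0, -0.4]
opening: 0.0747
```

```bash
python3 st.py .5652 -.0145 .15;python3 - <<'E'
from h import *
im=robot.capture('wrist')[:,:,::-1]; cv2.imwrite('pics/w17.png',im)
E
```

```text
t 31.45 pos [ 0.5041 -0.3245  0.1558] op 0.0747 F [-0.5  -0.01 -0.37]
tilt 0.12 yaw err deg 0.19
tool shift mm to target [  5.8 -62.2 309.8]
```

View pics/w17.png

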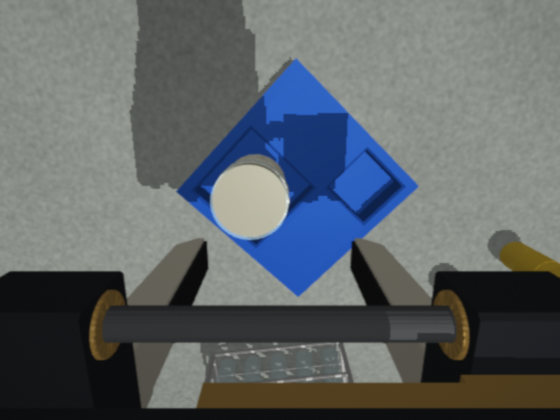

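step_arm:
  targets:
    - [0,0,0,0,-9,45,50]
    - [0,0,0,0,-9,45,50]
    - [0,0,0,0,-9,45,50]
    - [0,0,0,0,-9,45,50]
    - [0,0,0,0,-9,45,50]
    - [0,0,0,0,-9,45,50]
    - [0,0,0,0,-7,37,50]
    - [0,0,0,20,0,0,50]
    - [0,0,0,0,0,0,50]
    - [0,0,0,0,0,0,50]

```text
time_s: 32.75
tool_pos: [0.5642, -0.0201, 0.1351]
tool_rot: [-0.499, 0.501, 0.501, 0.499]
contact_force: [0.1, 0.2, 1.0]
opening: 0.0501
```

```bash
python3 st.py .5652 -.0145 .049;python3 - <<'E'
from h import *
s=robot.sense(); T=wristT(s); im=robot.capture('wrist')[:,:,::-1].copy()
for P in[(.5652,-.0145,.08)]:
    u,v=proj('wrist',P,T); print(u,v); cv2.circle(im,(int(u),int(v)),3,(0,255,0),-1)
cv2.imwrite('pics/w18.png',im)
E
```

```text
t 32.75 pos [ 0.5642 -0.0201  0.1351] op 0.0501 F [0.05 0.17 0.96]
tilt 0.2 yaw err deg -0.0
tool shift mm to target [86.1 -1.3  5.6]
287.8374445926655 223.15510352712937
```

View pics/w18.png

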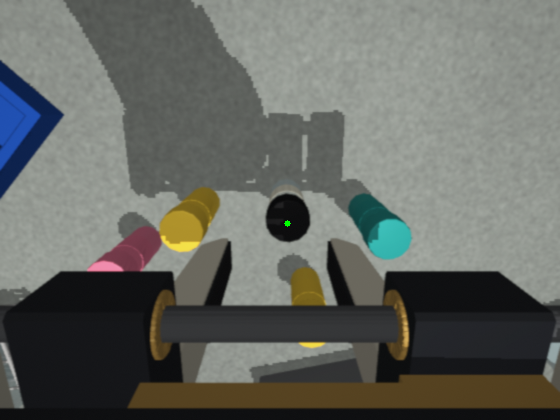

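step_arm:
  targets:
    - [0,0,0,15,1,3,50]
    - [0,0,0,0,0,0,50]
    - [0,0,0,0,0,0,50]
    - [0,0,0,0,0,0,50]

```text
time_s: 33.3
tool_pos: [0.5636, -0.0164, 0.1206]
tool_rot: [-0.5, 0.5, 0.501, 0.499]
contact_force: [0.5, -0.0, 0.0]
opening: 0.05
```

```bash
python3 st.py .5640 -.0145 .049
```

```text
t 33.3 pos [ 0.5636 -0.0164  0.1206] op 0.05 F [ 0.5  -0.02  0.03]
tilt 0.11 yaw err deg 0.04
tool shift mm to target [71.6 -0.6  1.9]
```

step_arm:
  targets:
    - [0,0,0,20,0,2,50]
    - [0,0,0,25,0,0,50]
    - [0,0,0,18,0,0,50]
    - [0,0,0,8,0,0,50]
    - [0,0,0,0,0,0,50]
    - [0,0,0,0,0,0,25]
    - [0,0,0,0,0,0,25]
    - [0,0,0,0,0,0,25]
    - [0,0,0,0,0,0,25]
    - [0,0,0,0,0,0,25]
  squeeze: 15

```text
time_s: 34.55
tool_pos: [0.5637, -0.0144, 0.05]
tool_rot: [-0.5, 0.5, 0.5, 0.499]
contact_force: [-1.6, -0.3, 5.5]
opening: 0.0305
```

```bash
python3 st.py .4977 -.2481 .15;python3 - <<'E'
from h import *
im=robot.capture('wrist')[:,:,::-1]; cv2.imwrite('pics/w19.png',im)
E
```

```text
t 34.55 pos [ 0.5637 -0.0144  0.05  ] op 0.0305 F [-1.63 -0.25  5.48]
tilt 0.07 yaw err deg 0.05
tool shift mm to target [ -99.9   66.3 -233.7]
```

View pics/w19.png

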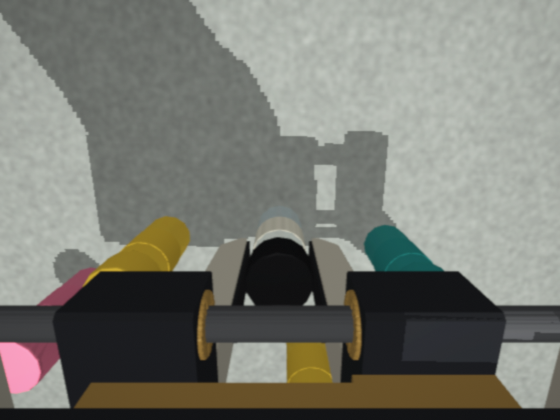

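step_arm:
  targets:
    - [0,0,0,-8,0,0,25]
    - [0,0,0,-30,0,0,25]
    - [0,0,0,-40,0,0,25]
    - [0,0,0,-37,0,0,25]
    - [0,0,0,0,6,-20,25]
    - [0,0,0,0,11,-40,25]
    - [0,0,0,0,11,-40,25]
    - [0,0,0,0,11,-40,25]
    - [0,0,0,0,11,-40,25]
    - [0,0,0,0,11,-36,25]

```text
time_s: 35.85
tool_pos: [0.501, -0.2326, 0.1637]
tool_rot: [-0.499, 0.501, 0.501, 0.499]
contact_force: [0.6, 0.3, 0.6]
opening: 0.0305
```

step_arm:
  targets:
    - [0,0,0,0,5,-18,25]
    - [0,0,0,15,0,0,25]
    - [0,0,0,25,0,0,25]
    - [0,0,0,20,0,0,25]
    - [0,0,0,0,0,0,25]
    - [0,0,0,0,0,0,25]

```text
time_s: 36.6
tool_pos: [0.4981, -0.2472, 0.1046]
tool_rot: [-0.5, 0.5, 0.501, 0.499]
contact_force: [-0.5, -0.3, -0.5]
opening: 0.0309
```

```bash
python3 st.py .4977 -.2481 .056;python3 - <<'E'
from h import *
im=robot.capture('wrist')[:,:,::-1]; cv2.imwrite('pics/w20.png',im)
im=robot.capture('side')[:,:,::-1]; cv2.imwrite('pics/s20.png',cv2.resize(im[230:380,230:400],None,fx=4,fy=4,interpolation=cv2.INTER_CUBIC))
E
```

```text
t 36.6 pos [ 0.4981 -0.2472  0.1046] op 0.0309 F [-0.55 -0.33 -0.54]
tilt 0.13 yaw err deg 0.14
tool shift mm to target [48.6  0.3 -0.9]
```

View pics/w20.png

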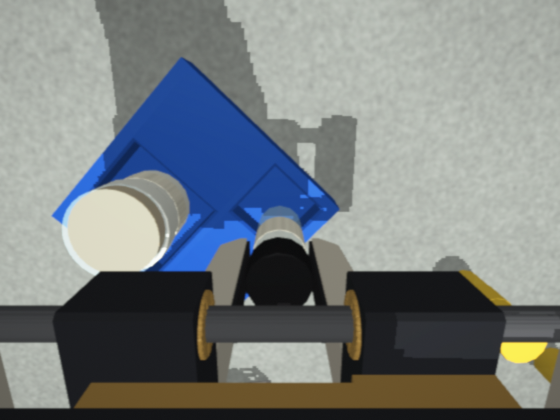

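View pics/s20.png

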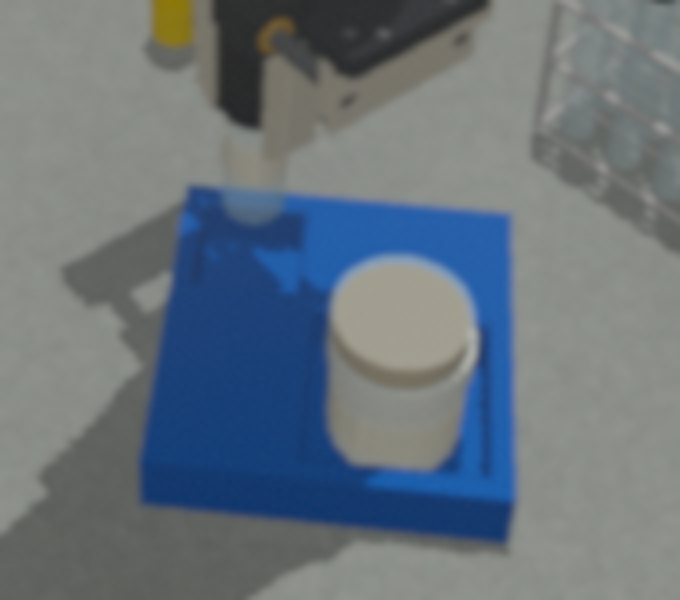

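step_arm:
  targets:
    - [0,0,0,15,0,-1,25]
    - [0,0,0,15,0,0,25]
    - [0,0,0,10,0,0,25]
    - [0,0,0,5,0,0,25]
    - [0,0,0,0,0,0,25]
    - [0,0,0,0,0,0,25]
    - [0,0,0,2,0,0,25]
    - [0,0,0,1,0,0,25]
    - [0,0,0,0,0,0,25]

```text
time_s: 37.83
tool_pos: [0.4975, -0.2495, 0.0566]
tool_rot: [-0.5, 0.5, 0.501, 0.499]
contact_force: [0.0, 0.4, -0.4]
opening: 0.0306
```

step_arm:
  targets:
    - [0,0,0,1,0,0,25]
    - [0,0,0,0,0,0,25]

```text
time_s: 38.08
tool_pos: [0.4977, -0.2495, 0.056]
tool_rot: [-0.5, 0.5, 0.501, 0.499]
contact_force: [0.5, 0.8, 4.7]
opening: 0.0303
```

Contact at the expected height; releasing and backing off clear of all cameras.

step_arm:
  targets:
    - [0,0,0,0,0,0,40]
    - [0,0,0,0,0,0,50]
    - [0,0,0,0,0,0,50]
    - [0,0,0,-15,0,0,50]
    - [0,0,0,-40,0,0,50]
    - [0,0,0,-50,0,0,50]
    - [0,0,0,-50,0,0,50]
    - [0,0,0,0,0,0,50]
    - [0,0,0,0,0,0,50]

```text
time_s: 39.2
tool_pos: [0.4974, -0.2496, 0.2109]
tool_rot: [-0.5, 0.501, 0.501, 0.499]
contact_force: [-0.6, -0.1, -0.3]
opening: 0.0496
```

```bash
python3 st.py;python3 - <<'E'
from h import *
s=robot.sense(); T=wristT(s)
im=robot.capture('wrist')[:,:,::-1]; cv2.imwrite('pics/w21.png',im)
for n,P in dict(dish=(.4997,-.3465,.081),pocket=(.5,-.3457,.03),vial=(.4977,-.2495,.086)).items(): print(n,np.round(proj('wrist',P,T),1),np.round(proj('side',P),1),np.round(proj('top',P),1))
im=robot.capture('side')[:,:,::-1]; cv2.imwrite('pics/s21.png',cv2.resize(im[230:380,230:400],None,fx=4,fy=4,interpolation=cv2.INTER_CUBIC))
im=robot.capture('top')[:,:,::-1]; cv2.imwrite('pics/t21.png',im)
E
```

```text
t 39.2 pos [ 0.4974 -0.2496  0.2109] op 0.0496 F [-0.65 -0.09 -0.26]
tilt 0.13 yaw err deg 0.03
dish [171.1 197.4] [330.9 307. ] [447.5 273.6]
pocket [186.9 185.3] [328.5 326.3] [438.4 275.5]
vial [279.6 196.6] [292.7 269.5] [400.  275.4]
```

View pics/w21.png

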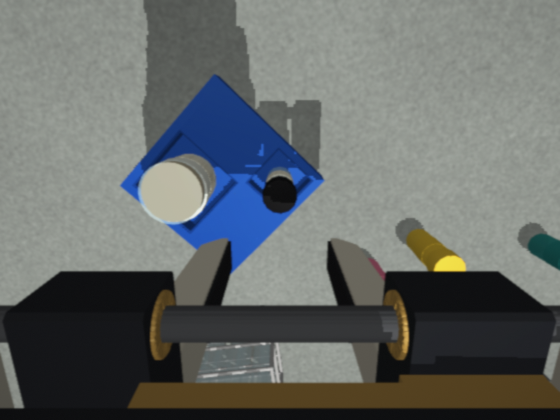

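View pics/s21.png

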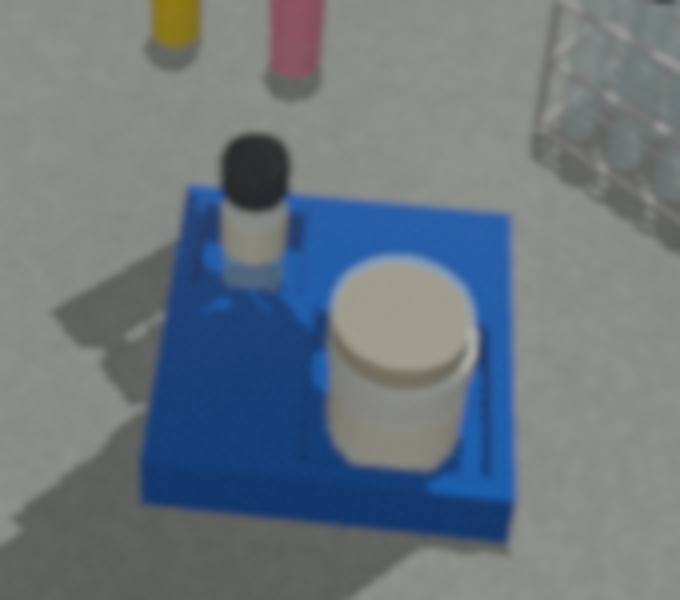

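View pics/t21.png

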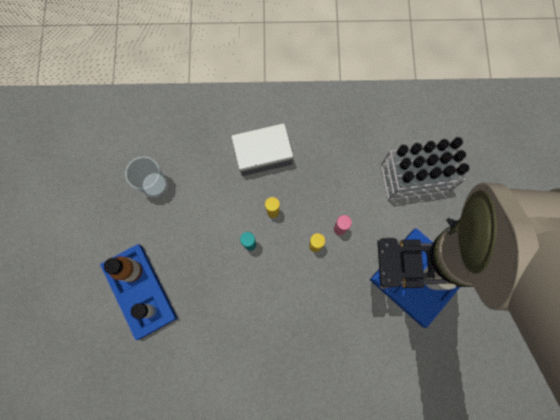

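step_arm:
  targets:
    - [0,0,0,0,-10,25,50]
    - [0,0,0,0,-10,42,50]
    - [0,0,0,0,-10,45,50]
    - [0,0,0,0,-10,45,50]
    - [0,0,0,0,-10,45,50]
    - [0,0,0,0,-10,45,50]
    - [0,0,0,0,0,0,50]
    - [0,0,0,0,0,0,50]

```text
time_s: 40.35
tool_pos: [0.5571, -0.0029, 0.2095]
tool_rot: [-0.499, 0.501, 0.501, 0.499]
contact_force: [-0.0, -0.1, 0.8]
opening: 0.0497
```

```bash
python3 st.py;python3 - <<'E'
from h import *
im=robot.capture('top')[:,:,::-1]
a=cv2.resize(im[235:350,90:200],None,fx=4,fy=4,interpolation=cv2.INTER_CUBIC);b=cv2.resize(im[220:335,365:475],None,fx=4,fy=4,interpolation=cv2.INTER_CUBIC)
im2=robot.capture('side')[:,:,::-1]; c=cv2.resize(im2[110:225,100:210],None,fx=4,fy=4,interpolation=cv2.INTER_CUBIC)
cv2.imwrite('pics/t22.png',cv2.resize(np.hstack([a,b,c]),None,fx=.6,fy=.6)) 
cv2.imwrite('pics/t22ab.png',cv2.resize(np.hstack([a,b]),(792,414)))
for n,P in dict(bot=(.5214,.3137,.121),vB=(.4376,.2694,.086),jardish=(.4997,-.3465,.081),vA=(.4977,-.2495,.086)).items(): print(n,np.round(proj('top',P),1))
E
```

```text
t 40.35 pos [ 0.5571 -0.0029  0.2095] op 0.0497 F [-0.01 -0.13  0.82]
tilt 0.25 yaw err deg 0.06
bot [110.8 267.4]
vB [137.7 311.6]
jardish [447.5 273.6]
vA [400.  275.4]
```

View pics/t22ab.png

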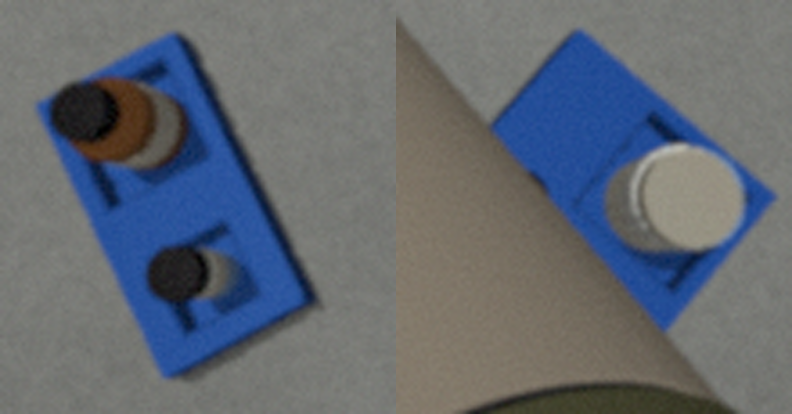

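View pics/t22.png

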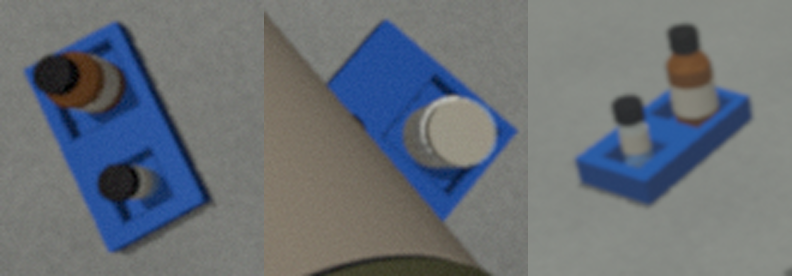

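```bash
python3 -c "
from station import robot
print(robot.hand_in())"
```

```text
the job is handed in; nothing more can be done
None
```

Both kits are made up and the job is handed in at about 40 s of the 118 s allowed. Nothing was tipped over; the tube rack, beaker, tip box and coloured look-alikes were not touched.

**What I did:** The bottle and one vial went into the oblong carrier. The jar with the dish on its lid and the other vial went into the square carrier.

**Seating:** The bottle, jar and both vials each touched down 5.7 to 6.0 mm above their bench grasp height, matching the 6 mm pocket floor. The dish touched down 66 mm above its bench height, as expected for the jar lid.

**Final pictures:** The oblong-carrier items show standing upright in their pockets in the top and side views. The square-carrier items show upright in the wrist and side views. In the side view the dish sits centred on the lid to about 1 mm.

**Checks that disagreed:**
- **Wrist camera:** it read positions about 2 to 5 mm nearer the robot than the top camera did.
- **Top camera:** it showed the bottle and its vial about 3 to 5 mm off the arm's own placing coordinates, probably distortion near the picture's edge. The pocket walls limit any offset to 8 or 9 mm, inside the 12 mm tolerance.
- **Hidden area:** in the last top picture the arm covered the square carrier's vial, so that one rests on the wrist and side pictures taken just before.

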